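# Slide the specimen tray across the gap onto the microscope stage and latch it

## Task

Slide the specimen tray flat from the wooden loading stand across the open gap onto the microscope's stage, pressing and pushing gently, until its nose is fully home against the stop under the lens; never lift it off, and never let its nose or its tail sag into the gap. Then swing the steel catch fully closed behind the tray so that it cannot slide back. Leave everything else on the desk where it is.

Things in the scene. Friction and masses are not known exactly. Their poses are not given: they have to be found in the camera images.
- tray: Open flat aluminium tray, 200 long (its y) x 120 wide (its x) x 22 mm tall, about 0.5 to 0.9 kg. Origin: centre of its underside; z up; its nose points to its -y, the way it must travel. Floor 5 mm thick, walls 4 mm thick. Two round specimens 42 mm across, tops 25 mm above the underside, are fixed in the nose end. The underside of the last 15 mm of the nose turns up by about 5 mm. Slippery underside.
- trough (a point): Centre of the floor of the empty trough across the tray's tail end, 78 mm behind the tray's centre (its +y) and 5 mm above its underside. The trough is 112 mm wide (x), 36 mm long (y), 17 mm deep, with flat hard floor and upright walls: fingertips set down in it can press the tail down, and push the tray on by the front wall (18 mm from here towards the nose).
- tray_nose (a point): Tip of the tray's nose, at mid-width, 5 mm above the underside.
- tray_balance (a point): The tray's balance point, 55 mm behind the nose tip, for the specimens are heavy. Beyond the stand's edge this point tips the tray nose-down into the gap, unless the tail is held down (2 to 5 N) until the nose bears on the stage. Once the tail has left the stand, pressing on the tail tips it tail-down instead.
- microscope: Black stereo microscope, fixed. Origin: on the desk exactly under the tray's centre when the tray is fully home, axes then parallel to the tray's. Its stage is a grey block, top 48 mm above the desk (2 mm lower than the stand). Guide fences 12 mm tall stand along the stage's sides, 127 mm apart, flared at the mouth. Column 180 mm from the origin towards -y, 400 mm tall.
- stage_edge (a point): Middle of the stage's edge on the gap side, at its top surface, 120 mm from the microscope's origin towards its +y.
- stage_stop (a point): Foot of the end stop's face at the far end of the stage, 100 mm from the microscope's origin towards its -y; a rigid steel bar 20 mm tall. The home tray's nose touches it.
- ring_lamp (a point): Centre of the underside of the white ring lamp (72 mm across) that hangs over the nose end of the home tray, 190 mm above the desk; the black head is above and behind it, towards -y.
- catch_pivot (a point): The catch's upright pivot at the robot-side corner of the stage mouth, at stage height: 90 mm towards -x and 109 mm towards +y from the microscope's origin.
- stand: Wooden loading stand, fixed, 150 (x) x 250 (y) x 50 mm tall, origin at the centre of its underside; low fences 10 mm tall and 130 mm apart along its top. Its -y end faces the microscope, roughly in line with the stage (within about 3 mm and 0.02 rad).
- stand_edge (a point): Middle of the stand's edge on the gap side, at its top surface. The open gap from here to the stage's edge is 82 to 96 mm.
- catch (a joint): Angle of the swing catch, a flat steel arm 10 mm wide, 75 mm from pivot to end, lying 4 to 16 mm above the stage. 0 = closed and stopped: it lies along the microscope's +x, 4 mm behind the home tray. It grows counter-clockwise seen from above, to 2.0; starting open at 1.5 to 1.95 it points to about +y, beside the tray's path. Light friction (1 N at the post); stays where left.
- catch_post (a point): Top of the upright black post on the catch's arm, 60 mm from the pivot; 12 mm in diameter, standing free for 30 mm below this point; push or pinch it to swing the catch.
- carton: Bystander: white carton 50 x 50 x 75 mm, origin under its centre.
- small_carton: Bystander: brown carton 40 x 60 x 40 mm, origin under its centre.
- lens_ring: Bystander: black lens ring 56 mm across, 12 mm high, origin under its centre.
- dish: Bystander: low glass dish 70 mm across, 16 mm high, origin under its centre.
- jar: Bystander: amber jar 48 mm across, 60 mm tall, origin under its centre.
Not all that is in view belongs to the job. Several things have the shape of the tray; the one meant has the colours described above.

How it is judged:
By the outcome, as a careful person would: the job done as asked, in the order asked, and still so for the second after the job is handed in, with the robot touching nothing.
It also fails if it takes over 69 s, if anything falls off the work surface, if the arm or the gripper's body presses on something with over 40 N, if the wrist force passes 120 N, or if a joint passes its speed limit or range.

## Robot

A 6-joint arm with a two-finger parallel gripper is mounted at the origin on the work surface. World frame = base frame: x ahead of the robot, y to its left, z up, the work surface at z = 0. Lengths are in m, angles in rad, forces in N, time in s.
With the tool pointing down it reaches from about 0.4 to 0.825 m from the base axis. Payload 7 kg.
Tool frame: the origin (TCP) lies midway between the tips of the shut fingers; the grasp point (between the pads) lies 19 mm behind it; z points along the fingers, y is the direction in which the jaws open and shut (so a half turn about z gives the same grasp; the last joint's range is limited). The gripper opens to 88 mm and grips with 3 to 60 N. Pads are 19 mm wide; open, the fingers measure 130 mm over their backs; the gripper's body (78 mm by 193 mm) begins 47 mm behind the grasp point.
Start: joints at [-0.898, 0.359, 0.012, 0, -1.224, -0.288], TCP at [0.253, -0.626, 0.227] pointing down, gripper open.
Joint ranges: [-3.07, 3.07], [-1.43, 2.12], [-1.02, 1.25], [-3.03, 1.67], [-3.05, -0], [-3.03, 3.03]. Speed limits (rad/s): [2.39, 2.39, 3.01, 3.14, 3.14, 3.14].

## Interface

Orientations are given as a unit quaternion [x, y, z, w].
In Python, from plant import arm gives the robot as it stands.
- The arm moves only by the tool servo_tool, never from a script. Its argument "series" is a list of rows, each a list of 7 numbers: the shift along the tool's x, y, z in m, then the turn, a rotation vector about the tool's x, y, z in rad, then the opening, from 0 (shut) to 1 (fully open). A call has 1 to 12 rows; each row shifts and turns the commanded pose from where the row before left it, along the tool's axes as they then stand; what a row does not reach is not made up. A row lasts 1/10 s, in which the tool goes at most 50 mm and 8.59 degrees, less where a joint would pass 70% of its speed; a pose out of reach is approached as far as the arm can. A call with a gripper value outside its range is refused whole. The fingers move at their own pace and stop on an object; "force" is the grip in N (left out, the last holds). Time passes only in rows, so rows that do not move let the fingers close. It gives the time, the measured TCP pose, the force and the opening at its end, in the units of the state.
- arm.read_state(): the state, without advancing time (a new reading comes with each control period).
- arm.get_image(name): name is "scene" or "top"; returns the picture (480x640x3 uint8, red, green, blue); there is no depth.
- arm.camera_model(name): a dict with "fov_y" (degrees; the focal length in pixels is half the picture's height over the tangent of half this angle, whatever the lens; pixels are square), "cx", "cy" (the principal point, pixels), "D" ([k1, k2, p1, p2, k3] as OpenCV has them; the pictures are not rectified), "R" (3x3) and "t" (3): a world point X has camera coordinates R X + t. Camera axes: x right, y down, z forward; pixel columns grow to the right and rows downward; lengths in m; the calibration is good to about 2 mm. A picture is of the moment at which its call begins. camera_model takes no time and is no camera call.
- arm.hand_in(): hands the job in, once; it reports no verdict.
Trained networks look in the newest picture that a camera, given by its name, has taken for a name from the list of things; names that differ only in an ending like _2 or _b are one class to them, and where a whole thing is asked for, a point or a joint stands for the part that bears it (a point fixed in the world has none). Each returns a list of dicts, best first, with "p" (0 to 1); they miss things now and then, are a little off and sometimes report something else, mostly with a low value. They report only what shows in the picture. A call takes as long as a camera call. They do not tell look-alikes from the thing itself.
- arm.boxes_of(camera, target): "xyz" ([x, y, z] in m, in the coordinates of the camera as it stood for that picture, good to about 4 mm: the middle of the surface that is visible of it).
- arm.outline_of(camera, target): "region" (480x640 bool, what is visible of it).
The state is a dict: "time": time; "joints": joint angles; "joint_velocities": joint speeds; "tau": joint torques, N m; "eef_pos": TCP position; "eef_rot": TCP orientation; "wrist_force": force on the tool from outside, world axes, zero at the start; "wrist_torque": the same for the moment, N m; "gripper_width": finger opening in m.
Only numpy, scipy, OpenCV 4.12 (cv2) and the standard library are available. Lean on these libraries where they do the work, as an engineer would, in place of code of your own. Each camera call takes 0.05 s, during which the arm holds its last target.

## Working session

There is one attempt and no reset: what is moved stays moved. The work goes in short steps, Python scripts to look and compute and a tool call to move; the robot and the scene stay as the last step left them, time stands still between calls to the robot, and variables do not carry over. Pictures are saved under pics/ and viewed, and the job is handed in when it is done.

Besides the shell and the picture viewer there is one more tool, called after "Emit:" by a JSON object that holds its "name" and its "arguments", one argument or row to a line. servo_tool: Moves the arm, as the interface text tells. Its arguments: {"type":"object","properties":{"series":{"type":"array"},"force":{"type":"number"}},"required":["series"]}

```bash
ls; mkdir -p pics; python3 - <<'E'
from plant import arm
import cv2
for n in("scene","top"):
    im=arm.get_image(n); cv2.imwrite(f"pics/{n}0.png",im[:,:,::-1]); m=arm.camera_model(n); print(n,m)
print(arm.read_state())
E
```

```text
pics
scene {'fov_y': 45.25337781137255, 'cx': 320.1122406558858, 'cy': 243.63422333730625, 'D': array([-0.11644004,  0.        ,  0.        ,  0.        ,  0.        ]), 'R': array([[ 0.00502045,  0.99981286, -0.01868264],
       [ 0.77082658, -0.01577088, -0.6368498 ],
       [-0.63702526, -0.0112038 , -0.7707615 ]]), 't': array([-0.08571827, -0.3258089 ,  1.64194404])}
top {'fov_y': 55.605587873688016, 'cx': 323.3365435553823, 'cy': 243.36521580686642, 'D': array([-0.10403154,  0.        ,  0.        ,  0.        ,  0.        ]), 'R': array([[-0.025882  , -0.99961004,  0.01048271],
       [-0.99110185,  0.02428929, -0.13087074],
       [ 0.13056508, -0.01377663, -0.99134402]]), 't': array([0.06257966, 0.5601104 , 1.08280454])}
{'time': 0.1, 'joints': array([-8.97891671e-01,  3.59345241e-01,  1.11495683e-02, -2.86143228e-04,
       -1.22410200e+00, -2.88106845e-01]), 'joint_velocities': array([ 0.00086344, -0.00290666,  0.00268063,  0.00086069,  0.000751  ,
       -0.00024988]), 'tau': array([-1.49534964e-03, -5.84159768e+01,  2.93750060e+01,  7.01540977e+00,
        1.01879615e-02, -9.84885355e-05]), 'eef_pos': array([ 0.25318419, -0.62524778,  0.22570063]), 'eef_rot': array([-1.91166212e-01,  9.81557384e-01,  7.27848085e-04, -2.27692715e-04]), 'wrist_force': array([1.13992306, 0.53034473, 0.44086073]), 'wrist_torque': array([-0.01330467, -0.00140705, -0.0253326 ]), 'gripper_width': 0.08766174887234071}
```

View pics/scene0.png

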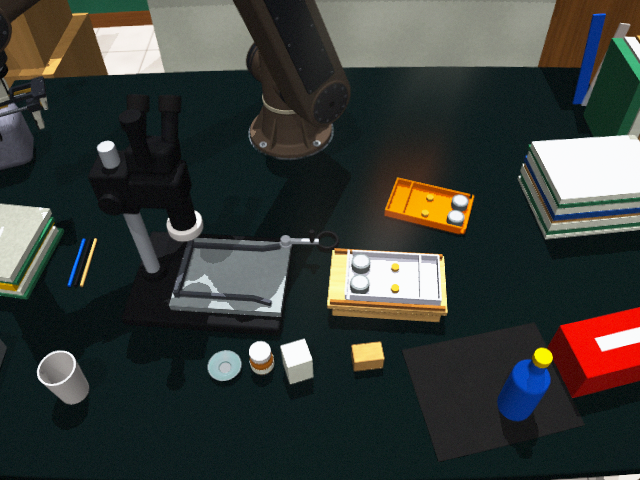

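View pics/top0.png

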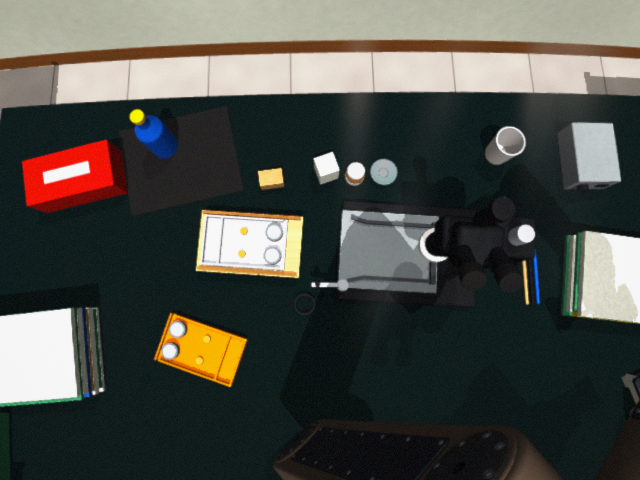

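Two things have the tray's shape: the aluminium one on the stand (scene 388,278; top 250,243) and an orange one lying on the desk (scene 430,205; top 200,350). The task describes aluminium, so I take the first. Next I measure it.

```bash
cat > h.py <<'E'
import numpy as np, cv2
from plant import arm
def cam(n):
    m=arm.camera_model(n); f=240/np.tan(np.radians(m["fov_y"]/2))
    return np.array([[f,0,m["cx"]],[0,f,m["cy"]],[0,0,1]]),np.array(m["D"]),np.array(m["R"]),np.array(m["t"])
def ray(n,px):
    K,D,R,t=cam(n); u=cv2.undistortPoints(np.array(px,float).reshape(-1,1,2),K,D).reshape(-1,2)
    d=np.c_[u,np.ones(len(u))]@R; return -R.T@t,d
def at_z(n,px,z):
    c,d=ray(n,px); return c+d*((z-c[2])/d[:,2])[:,None]
def proj(n,X):
    K,D,R,t=cam(n); return cv2.projectPoints(np.array(X,float).reshape(-1,3),cv2.Rodrigues(R)[0],t,K,D)[0].reshape(-1,2)
def towl(n,x):
    K,D,R,t=cam(n); return R.T@(np.array(x)-t)
E
python3 - <<'E'
from h import *
for c in("scene","top"):
    for n in("tray","trough","tray_nose","stage_edge","stage_stop","ring_lamp","catch_pivot","catch_post","stand","stand_edge","microscope","carton","small_carton","lens_ring","dish","jar"):
        try:
            for d in arm.boxes_of(c,n)[:3]:
                w=towl(c,d["xyz"]); print(c,n,round(d["p"],2),w.round(4),proj(c,w).round(0)[0])
        except Exception as e: print(c,n,e)
print(arm.read_state()["time"])
for n,(x0,y0,x1,y1) in {"scene":(160,220,460,330),"top":(185,195,455,310)}.items():
    im=cv2.imread(f"pics/{n}0.png")[y0:y1,x0:x1]
    if n=="scene":
        cv2.imwrite("pics/s_a.png",cv2.resize(im[:,:150],None,fx=5,fy=5,interpolation=cv2.INTER_CUBIC)); cv2.imwrite("pics/s_b.png",cv2.resize(im[:,150:],None,fx=5,fy=5,interpolation=cv2.INTER_CUBIC))
    else:
        cv2.imwrite("pics/t_a.png",cv2.resize(im[:,:135],None,fx=5,fy=5,interpolation=cv2.INTER_CUBIC)); cv2.imwrite("pics/t_b.png",cv2.resize(im[:,110:],None,fx=5,fy=5,interpolation=cv2.INTER_CUBIC))
E
```

```text
scene tray 0.91 [0.5698 0.2434 0.0575] [394. 278.]
scene tray 0.79 [0.3147 0.3527 0.006 ] [427. 207.]
scene tray 0.66 [0.4638 0.041  0.064 ] [301. 239.]
scene trough 0.85 [0.3145 0.3556 0.0142] [429. 204.]
scene trough 0.66 [0.5685 0.238  0.0555] [392. 278.]
scene tray_nose 0.73 [ 0.746  -0.114   0.0104] [224. 364.]
scene tray_nose 0.62 [0.5726 0.2397 0.0551] [393. 279.]
scene tray_nose 0.42 [ 0.5583 -0.1892  0.0497] [195. 278.]
scene stage_edge 0.21 [0.5688 0.2412 0.0539] [393. 278.]
scene stage_stop 0.68 [ 0.5537 -0.1953  0.0447] [193. 278.]
scene ring_lamp 0.8 [ 0.5579 -0.1906  0.0524] [194. 278.]
scene catch_pivot 0.59 [ 0.5586 -0.1864  0.0449] [197. 280.]
scene catch_post 0.55 [0.469  0.043  0.0611] [302. 242.]
scene stand 0.78 [0.6276 0.1914 0.0476] [372. 303.]
scene stand 0.32 [0.5702 0.2397 0.0493] [392. 280.]
scene stand_edge 0.68 [0.6333 0.191  0.0485] [372. 305.]
scene microscope 0.73 [ 0.5549 -0.187   0.0497] [196. 277.]
scene carton 0.7 [0.7696 0.0398 0.0703] [297. 360.]
scene small_carton 0.95 [0.7448 0.1735 0.0384] [366. 355.]
scene small_carton 0.38 [ 0.5531 -0.1904  
[... 948 characters left out ...]
ch_post 0.73 [0.4607 0.0254 0.0666] [334. 284.]
top catch_post 0.49 [0.5629 0.2413 0.054 ] [244. 244.]
top stand 0.74 [0.5501 0.165  0.0498] [275. 248.]
top stand 0.43 [ 0.5123 -0.1729  0.0458] [414. 261.]
top stand_edge 0.8 [0.5455 0.1639 0.0549] [276. 250.]
top microscope 0.74 [ 0.5092 -0.1708  0.0418] [413. 262.]
top carton 0.91 [0.7451 0.0374 0.0701] [326. 167.]
top small_carton 0.72 [0.7275 0.1727 0.043 ] [272. 178.]
top small_carton 0.17 [0.7461 0.035  0.0702] [327. 167.]
top lens_ring 0.59 [ 0.5129 -0.1677  0.0436] [412. 261.]
top lens_ring 0.58 [0.4184 0.0976 0.0118] [305. 302.]
top dish 0.65 [ 0.7514 -0.1088  0.014 ] [382. 170.]
top jar 0.92 [ 0.7296 -0.0389  0.0588] [357. 174.]
1.7
```

View pics/s_a.png

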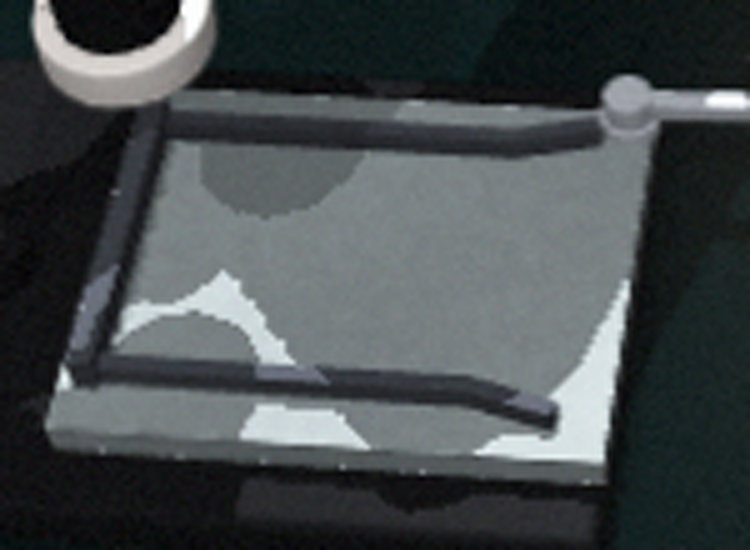

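View pics/s_b.png

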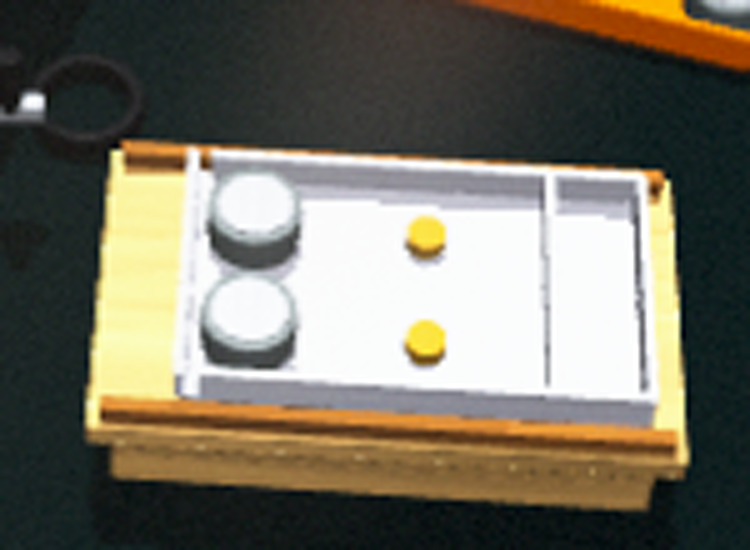

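View pics/t_a.png

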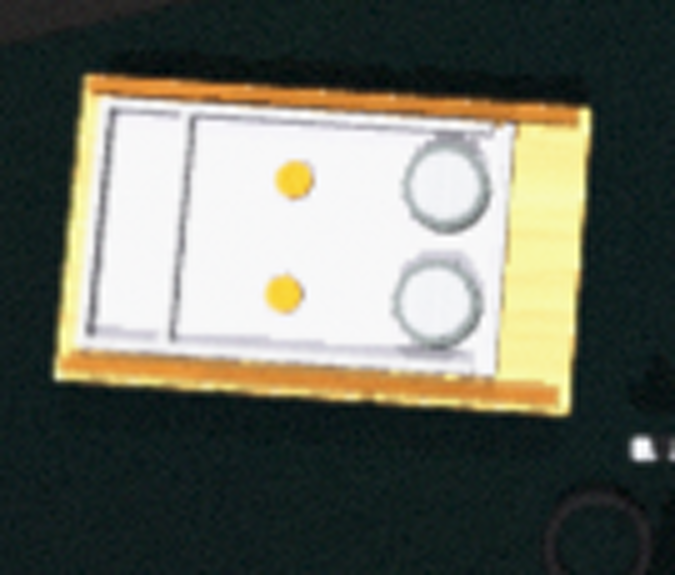

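View pics/t_b.png

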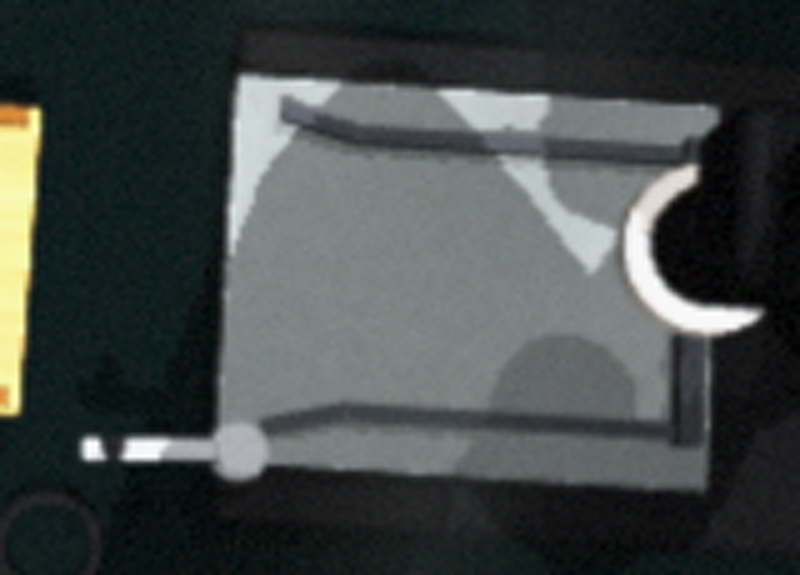

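Crops confirm the choice: aluminium tray on the wooden stand, nose (grey specimens) facing the microscope in −y. Next, the poses from corner pixels.

```bash
cat >> h.py <<'E'
from scipy.optimize import least_squares
def fit(obs,x0):
    # obs: (cam, px, local xyz)
    def f(p):
        c,s=np.cos(p[2]),np.sin(p[2]); r=[]
        for n in("scene","top"):
            o=[q for q in obs if q[0]==n]
            if not o: continue
            L=np.array([q[2] for q in o],float); X=np.c_[p[0]+c*L[:,0]-s*L[:,1],p[1]+s*L[:,0]+c*L[:,1],L[:,2]]
            r.append((proj(n,X)-np.array([q[1] for q in o])).ravel())
        return np.concatenate(r)
    s=least_squares(f,x0,loss="soft_l1"); return s.x,f(s.x)
def crop(off,pts,k=5): return [(off[0]+(a+.5)/k-.5,off[1]+(b+.5)/k-.5) for a,b in pts]
E
python3 - <<'E'
from h import *
S=(310,220);T=(185,195);SA=(160,220);TB=(295,195)
z=.05
def go(name,ss,ts,so,to,x0):
    for nm,o in(("both",None),("scene",0),("top",1)):
        obs=[]
        if o!=1: obs+=[("scene",p,l) for p,l in zip(crop(so,[a for a,_ in ss]),[l for _,l in ss])]
        if o!=0: obs+=[("top",p,l) for p,l in zip(crop(to,[a for a,_ in ts]),[l for _,l in ts])]
        x,r=fit(obs,x0); print(name,nm,x.round(4),r.round(1))
go("stand",[((110,150),(-.075,-.125,z)),((90,430),(.075,-.125,z)),((668,175),(-.075,.125,z)),((688,463),(.075,.125,z))],
 [((85,73),(.075,.125,z)),((592,107),(.075,-.125,z)),((55,380),(-.075,.125,z)),((570,413),(-.075,-.125,z))],S,T,(.56,.24,0))
go("tray",[((655,402),(.06,.1,.072)),((645,172),(-.06,.1,.072)),((550,175),(-.056,.058,.072))],
 [((105,97),(.06,.1,.072)),((78,350),(-.06,.1,.072)),((518,122),(.06,-.1,.06)),((495,376),(-.06,-.1,.06))],S,T,(.56,.24,0))
# stage points: world positions
print("stage mouth corners top",at_z("top",crop(TB,[(237,73),(217,470)]),.048).round(4))
print("far top",at_z("top",crop(TB,[(718,105),(706,490)]),.048).round(4))
print("mouth scene",at_z("scene",crop(SA,[(658,120),(605,465)]),.048).round(4))
print("far scene",at_z("scene",crop(SA,[(50,430)]),.048).round(4))
print("stop foot scene",at_z("scene",crop(SA,[(165,145),(110,355)]),.048).round(4))
print("fences top edge z60 scene: near",at_z("scene",crop(SA,[(100,357),(460,382)]),.06).round(4),"far",at_z("scene",crop(SA,[(170,115),(515,133)]),.06).round(4))
print("fences z60 top: upper",at_z("top",crop(TB,[(365,140),(680,158)]),.06).round(4),"lower",at_z("top",crop(TB,[(345,407),(670,430)]),.06).round(4))
print("stop top inner edge z68",at_z("top",crop(TB,[(672,340),(670,440)]),.068).round(4))
print("pivot", at_z("top",crop(TB,[(240,450)]),.07).round(4),at_z("scene",crop(SA,[(628,92)]),.07).round(4))
print("post cand",at_z("top",crop(TB,[(112,448)]),.09).round(4),at_z("top",crop(TB,[(90,450)]),.06).round(4),at_z("scene",crop(S,[(32,102)]),.06).round(4), at_z("scene",crop(S,[(5,58)]),.09).round(4))
E
```

```text
stand both [ 0.5668  0.2286 -0.0852] [ 0.1 -0.8 -0.7 -1.1  0.2 -0.1  0.  -1.2 -0.  -0.  -0.4 -0.9  0.2 -0.8
 -0.1 -1. ]
stand scene [ 0.5689  0.2286 -0.0809] [ 0.   0.1 -0.5 -0.   0.2  0.4  0.3 -0.6]
stand top [ 0.5651  0.2284 -0.0898] [ 0.2  0.4 -0.2 -0.   0.1 -0.3 -0.1 -0. ]
tray both [ 0.5678  0.2381 -0.0973] [ 0.1 -0.8 -0.1 -0.3 -0.2 -0.6 -0.3 -0.8 -0.2 -2.  -0.1  0.9  0.4 -0.6]
tray scene [ 0.5691  0.2381 -0.1001] [ 0.  -0.2  0.1  0.3 -0.1 -0.1]
tray top [ 0.5662  0.2379 -0.0869] [-0.5  0.2  0.1 -0.9 -0.3  1.1  0.8 -0.3]
stage mouth corners top [[6.436e-01 5.000e-04 4.800e-02]
 [4.494e-01 1.620e-02 4.800e-02]]
far top [[ 0.6224 -0.2377  0.048 ]
 [ 0.433  -0.2208  0.048 ]]
mouth scene [[0.4626 0.0185 0.048 ]
 [0.648  0.0014 0.048 ]]
far scene [[ 0.6277 -0.2353  0.048 ]]
stop foot scene [[ 0.4728 -0.2067  0.048 ]
 [ 0.5893 -0.215   0.048 ]]
fences top edge z60 scene: near [[ 0.5987 -0.2155  0.06  ]
 [ 0.6136 -0.0601  0.06  ]] far [[ 0.465  -0.2032  0.06  ]
 [ 0.4788 -0.0447  0.06  ]]
fences z60 top: upper [[ 0.6066 -0.0599  0.06  ]
 [ 0.5942 -0.214   0.06  ]] lower [[ 0.4774 -0.0454  0.06  ]
 [ 0.462  -0.2017  0.06  ]]
stop top inner edge z68 [[ 0.5047 -0.203   0.068 ]
 [ 0.4569 -0.1995  0.068 ]]
pivot [[0.4578 0.006  0.07  ]] [[0.4642 0.0063 0.07  ]]
post cand [[0.4595 0.0663 0.09  ]] [[0.4601 0.0769 0.06  ]] [[0.4631 0.0752 0.06  ]] [[0.4626 0.064  0.09  ]]
```

```bash
python3 - <<'E'
import cv2
for n,(x0,y0,x1,y1) in {"scene":(275,220,345,260),"top":(290,270,360,320)}.items():
    im=cv2.imread(f"pics/{n}0.png")[y0:y1,x0:x1]
    im=cv2.convertScaleAbs(im,alpha=1.5,beta=30)
    cv2.imwrite(f"pics/{n}_catch.png",cv2.resize(im,None,fx=10,fy=10,interpolation=cv2.INTER_CUBIC))
E
```

```text
(no output)
```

View pics/scene_catch.png

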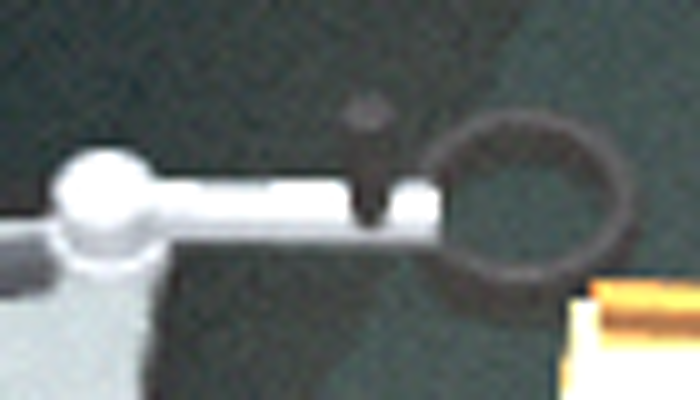

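View pics/top_catch.png

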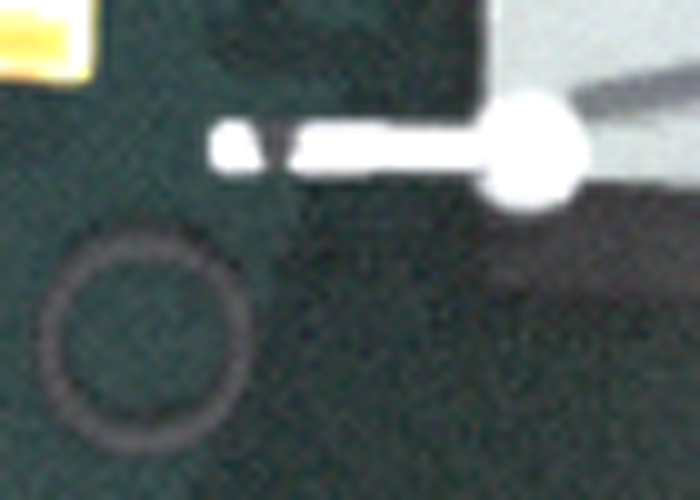

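```bash
python3 - <<'E'
from h import *
def tri(a,b):
    c1,d1=ray("scene",[a]);c2,d2=ray("top",[b]);d1=d1[0];d2=d2[0]
    s=np.linalg.lstsq(np.c_[d1,-d2],c2-c1,rcond=None)[0]
    p,q=c1+d1*s[0],c2+d2*s[1]; return ((p+q)/2).round(3),np.linalg.norm(p-q).round(3)
print("coltop",tri((107,150),(522,235)))
print("lamp",tri((185,225),(437,246)))
for a in((138,100),(168,100),(130,118)):
    for b in((472,280),(510,272),(503,210)): print(a,b,tri(a,b))
for n,(x0,y0,x1,y1) in {"scene":(85,80,215,250),"top":(410,190,560,310)}.items():
    im=cv2.imread(f"pics/{n}0.png")[y0:y1,x0:x1]
    im=cv2.convertScaleAbs(im,alpha=3,beta=20)
    cv2.imwrite(f"pics/{n}_mic.png",cv2.resize(im,None,fx=3.4,fy=3.4,interpolation=cv2.INTER_CUBIC))
E
```

```text
coltop (array([ 0.521, -0.291,  0.39 ]), np.float64(0.002))
lamp (array([ 0.529, -0.189,  0.193]), np.float64(0.004))
(138, 100) (472, 280) (array([ 0.449, -0.209,  0.437]), np.float64(0.056))
(138, 100) (510, 272) (array([ 0.455, -0.236,  0.448]), np.float64(0.003))
(138, 100) (503, 210) (array([ 0.541, -0.203,  0.511]), np.float64(0.007))
(168, 100) (472, 280) (array([ 0.445, -0.181,  0.438]), np.float64(0.004))
(168, 100) (510, 272) (array([ 0.453, -0.205,  0.455]), np.float64(0.054))
(168, 100) (503, 210) (array([ 0.538, -0.176,  0.516]), np.float64(0.053))
(130, 118) (472, 280) (array([ 0.452, -0.227,  0.399]), np.float64(0.067))
(130, 118) (510, 272) (array([ 0.457, -0.256,  0.41 ]), np.float64(0.004))
(130, 118) (503, 210) (array([ 0.548, -0.22 ,  0.48 ]), np.float64(0.001))
```

View pics/scene_mic.png

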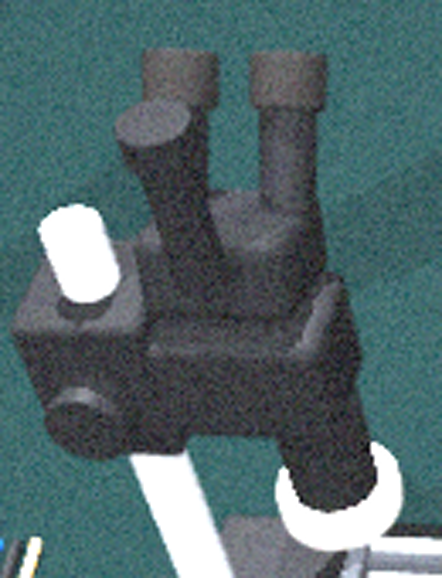

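View pics/top_mic.png

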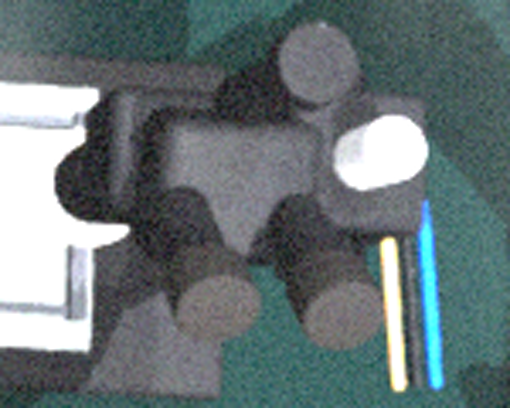

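Measured: microscope ≈ (0.5395, −0.1105), yaw −0.09; the stop check and pivot check both agree. Stand edge y ≈ 0.104, gap ≈ 95 mm. Trough ≈ (0.575, 0.316). The eyepieces reach z ≈ 0.45, so I rise and turn first, then pass above them on the robot side.

Emit:
{"name": "servo_tool", "arguments": {
  "series": [
    [0, 0, -0.038, 0, 0, -0.137, 0.5],
    [0, 0, -0.038, 0, 0, -0.137, 0.5],
    [0, 0, -0.038, 0, 0, -0.137, 0.5],
    [0, 0, -0.038, 0, 0, -0.137, 0.5],
    [0, 0, -0.038, 0, 0, -0.137, 0.5],
    [0, 0, -0.038, 0, 0, -0.137, 0.5],
    [0, 0, -0.038, 0, 0, -0.137, 0.5],
    [0, 0, -0.038, 0, 0, -0.138, 0.5],
    [0, 0, 0, 0, 0, 0, 0.5]
  ]
}}

```text
time: 2.6
eef_pos: [0.2529, -0.6263, 0.5366]
eef_rot: [-0.676, 0.737, -0.004, -0.001]
wrist_force: [-0.2, 0.7, -0.9]
gripper_width: 0.0435
```

Emit:
{"name": "servo_tool", "arguments": {
  "series": [
    [-0.0435, -0.011, 0, 0, 0, 0, 0.5],
    [-0.0435, -0.011, 0, 0, 0, 0, 0.5],
    [-0.0435, -0.011, 0, 0, 0, 0, 0.5],
    [-0.0435, -0.011, 0, 0, 0, 0, 0.5],
    [-0.0435, -0.011, 0, 0, 0, 0, 0.5],
    [-0.0435, -0.011, 0, 0, 0, 0, 0.5],
    [-0.0435, -0.011, 0, 0, 0, 0, 0.5],
    [-0.0435, -0.011, 0, 0, 0, 0, 0.5],
    [-0.0435, -0.011, 0, 0, 0, 0, 0.5],
    [-0.0435, -0.011, 0, 0, 0, 0, 0.5]
  ]
}}

```text
time: 3.6
eef_pos: [0.4014, -0.2004, 0.5307]
eef_rot: [-0.675, 0.738, -0.0, 0.0]
wrist_force: [1.1, 0.3, -0.5]
gripper_width: 0.0438
```

Emit:
{"name": "servo_tool", "arguments": {
  "series": [
    [-0.044, -0.0107, 0, 0, 0, 0, 0.5],
    [-0.044, -0.0107, 0, 0, 0, 0, 0.5],
    [-0.044, -0.0107, 0, 0, 0, 0, 0.5],
    [-0.044, -0.0107, 0, 0, 0, 0, 0.5],
    [-0.044, -0.0107, 0, 0, 0, 0, 0.5],
    [-0.044, -0.0107, 0, 0, 0, 0, 0.5],
    [-0.044, -0.0107, 0.02, 0, 0, 0, 0.5],
    [-0.044, -0.0107, 0.02, 0, 0, 0, 0.5],
    [-0.044, -0.0107, 0.02, 0, 0, 0, 0.5],
    [-0.044, -0.0107, 0.02, 0, 0, 0, 0.5],
    [-0.044, -0.0107, 0.02, 0, 0, 0, 0.5],
    [-0.044, -0.0107, 0.02, 0, 0, 0, 0.5]
  ]
}}

```text
time: 4.8
eef_pos: [0.5766, 0.3141, 0.4097]
eef_rot: [-0.675, 0.738, 0.0, 0.0]
wrist_force: [-0.3, -0.4, 0.5]
gripper_width: 0.0438
```

Emit:
{"name": "servo_tool", "arguments": {
  "series": [
    [0, 0, 0.04, 0, 0, 0, 0.5],
    [0, 0, 0.04, 0, 0, 0, 0.5],
    [0, 0, 0.04, 0, 0, 0, 0.5],
    [0, 0, 0.04, 0, 0, 0, 0.5],
    [0, 0, 0.04, 0, 0, 0, 0.5],
    [0, 0, 0.04, 0, 0, 0, 0.5],
    [0, 0, 0.025, 0, 0, 0, 0.5],
    [0, 0, 0, 0, 0, 0, 0.5]
  ]
}}

```text
time: 5.6
eef_pos: [0.5742, 0.3107, 0.1411]
eef_rot: [-0.675, 0.738, 0.0, -0.004]
wrist_force: [-0.1, -0.5, 0.9]
gripper_width: 0.0436
```

```bash
python3 - <<'E'
from h import *
print(arm.read_state()["eef_pos"],arm.read_state()["wrist_force"])
for n,(x0,y0,x1,y1) in {"scene":(310,190,470,310),"top":(165,170,325,290)}.items():
    im=arm.get_image(n); cv2.imwrite(f"pics/{n}1.png",im[:,:,::-1])
    cv2.imwrite(f"pics/{n}1c.png",cv2.resize(im[y0:y1,x0:x1,::-1],None,fx=5,fy=5,interpolation=cv2.INTER_CUBIC))
E
```

```text
[0.57419733 0.31069012 0.14110033] [-0.11722748 -0.54113881  0.86847933]
```

View pics/scene1c.png

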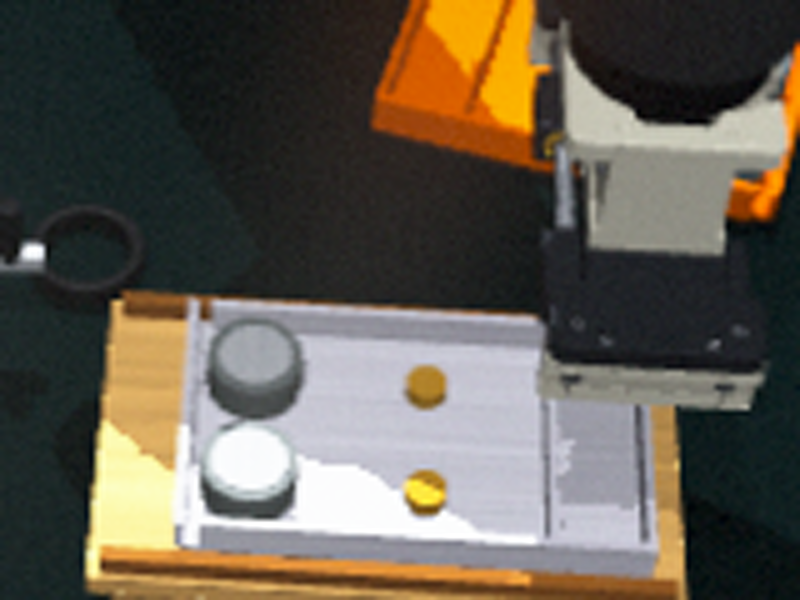

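View pics/top1c.png

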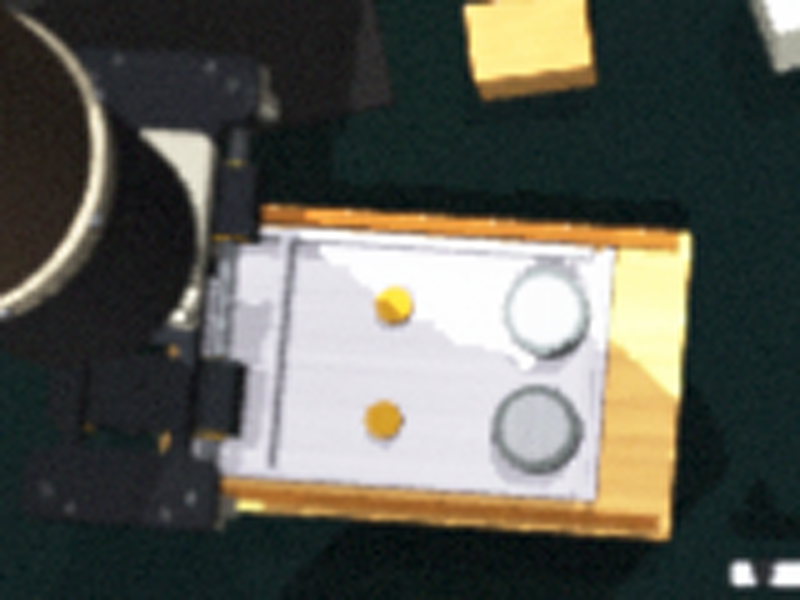

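The tray is still on the stand, with the trough's front wall at top-crop x≈283 just ahead of the fingers and the orange tray untouched. I descend into the trough.

Emit:
{"name": "servo_tool", "arguments": {
  "series": [
    [-0.004, 0, 0.02, 0, 0, 0, 0.5],
    [0, 0, 0.02, 0, 0, 0, 0.5],
    [0, 0, 0.02, 0, 0, 0, 0.5],
    [0, 0, 0.003, 0, 0, 0, 0.5],
    [0, 0, 0, 0, 0, 0, 0.5],
    [0, 0, 0, 0, 0, 0, 0.5]
  ]
}}

```text
time: 6.3
eef_pos: [0.5778, 0.3172, 0.0847]
eef_rot: [-0.675, 0.738, -0.0, 0.002]
wrist_force: [0.1, -0.3, 0.6]
gripper_width: 0.0435
```

```bash
python3 - <<'E'
from h import *
s=arm.read_state();print(s["eef_pos"],s["wrist_force"])
for n,(x0,y0,x1,y1) in {"scene":(360,210,480,300),"top":(165,170,325,290)}.items():
    im=arm.get_image(n)
    cv2.imwrite(f"pics/{n}2c.png",cv2.resize(im[y0:y1,x0:x1,::-1],None,fx=5,fy=5,interpolation=cv2.INTER_CUBIC))
E
```

```text
[0.57783601 0.31717777 0.08472771] [ 0.08386596 -0.32428407  0.55945695]
```

View pics/scene2c.png

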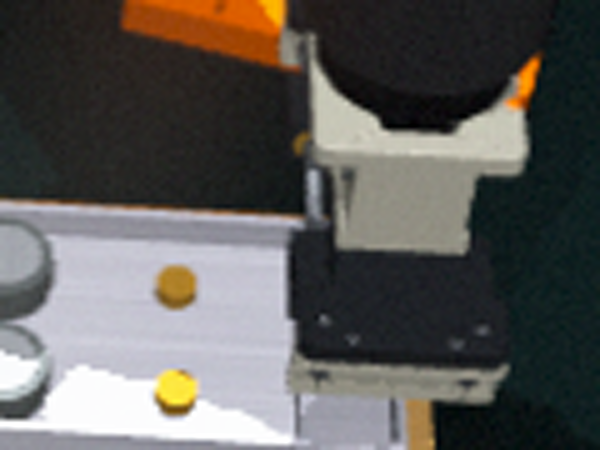

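View pics/top2c.png

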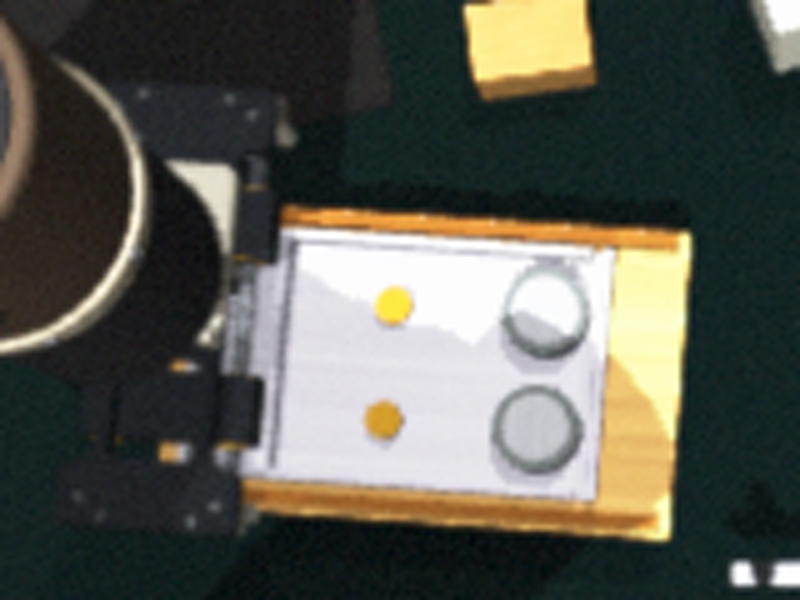

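Emit:
{"name": "servo_tool", "arguments": {
  "series": [
    [0, 0, 0.006, 0, 0, 0, 0.5],
    [0, 0, 0.006, 0, 0, 0, 0.5],
    [0, 0, 0.004, 0, 0, 0, 0.5],
    [0, 0, 0, 0, 0, 0, 0.5],
    [0, 0, 0, 0, 0, 0, 0.5],
    [0, 0, 0, 0, 0, 0, 0.5]
  ]
}}

```text
time: 7.0
eef_pos: [0.5769, 0.3164, 0.0666]
eef_rot: [-0.675, 0.738, -0.0, 0.0]
wrist_force: [0.7, -0.2, 0.3]
gripper_width: 0.044
```

Emit:
{"name": "servo_tool", "arguments": {
  "series": [
    [0, 0, 0.003, 0, 0, 0, 0.5],
    [0, 0, 0.003, 0, 0, 0, 0.5],
    [0, 0, 0.002, 0, 0, 0, 0.5],
    [0, 0, 0, 0, 0, 0, 0.5],
    [0, 0, 0, 0, 0, 0, 0.5]
  ]
}}

```text
time: 7.5
eef_pos: [0.5767, 0.3163, 0.0584]
eef_rot: [-0.675, 0.738, -0.0, -0.0]
wrist_force: [0.7, 0.0, -0.1]
gripper_width: 0.0437
```

Emit:
{"name": "servo_tool", "arguments": {
  "series": [
    [0, 0, 0.001, 0, 0, 0, 0.5],
    [0, 0, 0.001, 0, 0, 0, 0.5],
    [0, 0, 0, 0, 0, 0, 0.5],
    [0, 0, 0, 0, 0, 0, 0.5]
  ]
}}

```text
time: 7.9
eef_pos: [0.5768, 0.3163, 0.0565]
eef_rot: [-0.675, 0.738, -0.0, -0.0]
wrist_force: [0.9, -0.8, -0.5]
gripper_width: 0.044
```

Emit:
{"name": "servo_tool", "arguments": {
  "series": [
    [0, 0, 0.001, 0, 0, 0, 0.5],
    [0, 0, 0, 0, 0, 0, 0.5],
    [0, 0, 0, 0, 0, 0, 0.5]
  ]
}}

```text
time: 8.2
eef_pos: [0.5767, 0.3163, 0.0555]
eef_rot: [-0.675, 0.738, -0.0, -0.0]
wrist_force: [-0.7, 0.6, -0.1]
gripper_width: 0.0438
```

Emit:
{"name": "servo_tool", "arguments": {
  "series": [
    [0, 0, 0.0005, 0, 0, 0, 0.5],
    [0, 0, 0, 0, 0, 0, 0.5],
    [0, 0, 0, 0, 0, 0, 0.5]
  ]
}}

```text
time: 8.5
eef_pos: [0.5769, 0.3164, 0.0554]
eef_rot: [-0.675, 0.738, -0.0, 0.0]
wrist_force: [-0.2, -1.1, 3.7]
gripper_width: 0.0439
```

Emit:
{"name": "servo_tool", "arguments": {
  "series": [
    [0, 0, 0.0005, 0, 0, 0, 0.5],
    [0, 0, 0, 0, 0, 0, 0.5],
    [0, 0, 0, 0, 0, 0, 0.5]
  ]
}}

```text
time: 8.8
eef_pos: [0.5771, 0.3164, 0.0553]
eef_rot: [-0.675, 0.738, -0.0, 0.0]
wrist_force: [-0.4, -0.3, 6.5]
gripper_width: 0.0442
```

Contact is at TCP z≈0.0555 with about 6 N/mm stiffness. I ease the press to about 4 N and begin pushing gently.

Emit:
{"name": "servo_tool", "arguments": {
  "series": [
    [0, 0, -0.0004, 0, 0, 0, 0.5],
    [0.002, 0, 0, 0, 0, 0, 0.5],
    [0.002, 0, 0, 0, 0, 0, 0.5],
    [0.002, 0, 0, 0, 0, 0, 0.5],
    [0.002, 0, 0, 0, 0, 0, 0.5],
    [0.002, 0, 0, 0, 0, 0, 0.5],
    [0.002, 0, 0, 0, 0, 0, 0.5],
    [0.002, 0, 0, 0, 0, 0, 0.5],
    [0.002, 0, 0, 0, 0, 0, 0.5],
    [0.002, 0, 0, 0, 0, 0, 0.5]
  ]
}}

```text
time: 9.8
eef_pos: [0.5755, 0.2986, 0.0553]
eef_rot: [-0.675, 0.738, -0.0, 0.001]
wrist_force: [-0.3, 1.9, 5.4]
gripper_width: 0.0435
```

Emit:
{"name": "servo_tool", "arguments": {
  "series": [
    [0.003, 0, -0.0002, 0, 0, 0, 0.5],
    [0.003, 0, 0, 0, 0, 0, 0.5],
    [0.003, 0, 0, 0, 0, 0, 0.5],
    [0.003, 0, 0, 0, 0, 0, 0.5],
    [0.003, 0, 0, 0, 0, 0, 0.5],
    [0.003, 0, 0, 0, 0, 0, 0.5],
    [0.003, 0, 0, 0, 0, 0, 0.5],
    [0.003, 0, 0, 0, 0, 0, 0.5]
  ]
}}

```text
time: 10.6
eef_pos: [0.5732, 0.2744, 0.0554]
eef_rot: [-0.675, 0.738, -0.0, 0.0]
wrist_force: [0.0, 1.8, 4.5]
gripper_width: 0.044
```

```bash
cat > look.py <<'E'
import sys
from h import *
k=sys.argv[1]
s=arm.read_state();print(s["time"],s["eef_pos"].round(4),s["wrist_force"].round(2))
a=arm.get_image("scene")[205:335,150:470,::-1]; b=arm.get_image("top")[190:320,170:490,::-1]
cv2.imwrite(f"pics/l{k}.png",cv2.resize(np.vstack([a,b]),None,fx=2.3,fy=2.3,interpolation=cv2.INTER_CUBIC))
E
python3 look.py 1
```

```text
10.6 [0.5732 0.2744 0.0554] [0.03 1.81 4.47]
```

View pics/l1.png

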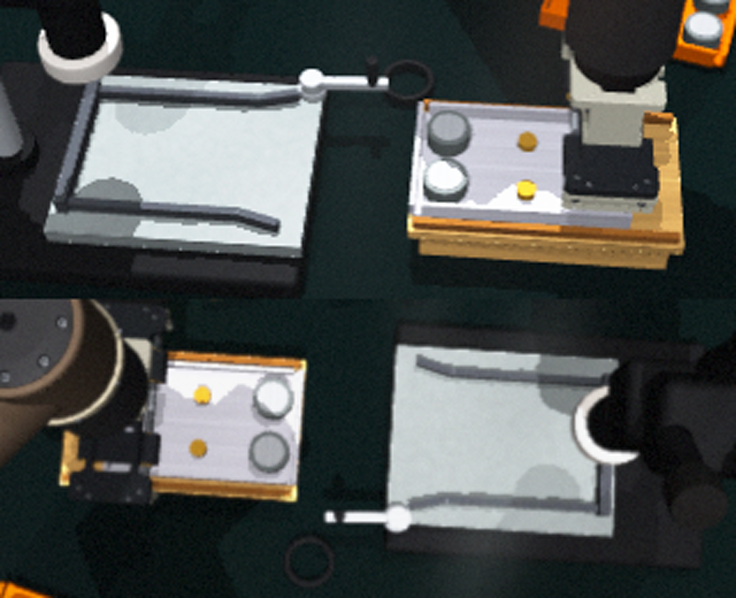

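The tray is moving straight, with its nose now at the stand's edge (picture x≈410 scene, 303 top). I keep going with the same press.

Emit:
{"name": "servo_tool", "arguments": {
  "series": [
    [0.003, 0, 0, 0, 0, 0, 0.5],
    [0.003, 0, 0, 0, 0, 0, 0.5],
    [0.003, 0, 0, 0, 0, 0, 0.5],
    [0.003, 0, 0, 0, 0, 0, 0.5],
    [0.003, 0, 0, 0, 0, 0, 0.5],
    [0.003, 0, 0, 0, 0, 0, 0.5],
    [0.003, 0, 0, 0, 0, 0, 0.5],
    [0.003, 0, 0, 0, 0, 0, 0.5],
    [0.003, 0, 0, 0, 0, 0, 0.5],
    [0.003, 0, 0, 0, 0, 0, 0.5],
    [0.003, 0, 0, 0, 0, 0, 0.5],
    [0.003, 0, 0, 0, 0, 0, 0.5]
  ]
}}

```text
time: 11.9
eef_pos: [0.57, 0.2385, 0.0554]
eef_rot: [-0.675, 0.738, -0.0, 0.0]
wrist_force: [-0.0, 1.7, 4.9]
gripper_width: 0.0441
```

Emit:
{"name": "servo_tool", "arguments": {
  "series": [
    [0.003, 0, 0, 0, 0, 0, 0.5],
    [0.003, 0, 0, 0, 0, 0, 0.5],
    [0.003, 0, 0, 0, 0, 0, 0.5],
    [0.003, 0, 0, 0, 0, 0, 0.5],
    [0.003, 0, 0, 0, 0, 0, 0.5],
    [0.003, 0, 0, 0, 0, 0, 0.5],
    [0.003, 0, 0, 0, 0, 0, 0.5],
    [0.003, 0, 0, 0, 0, 0, 0.5],
    [0.003, 0, 0, 0, 0, 0, 0.5],
    [0.003, 0, 0, 0, 0, 0, 0.5]
  ]
}}

```text
time: 12.9
eef_pos: [0.5673, 0.2086, 0.0553]
eef_rot: [-0.675, 0.738, -0.0, 0.0]
wrist_force: [0.5, 1.9, 5.7]
gripper_width: 0.0443
```

```bash
python3 look.py 2
```

```text
12.9 [0.5673 0.2086 0.0553] [0.54 1.85 5.67]
```

View pics/l2.png

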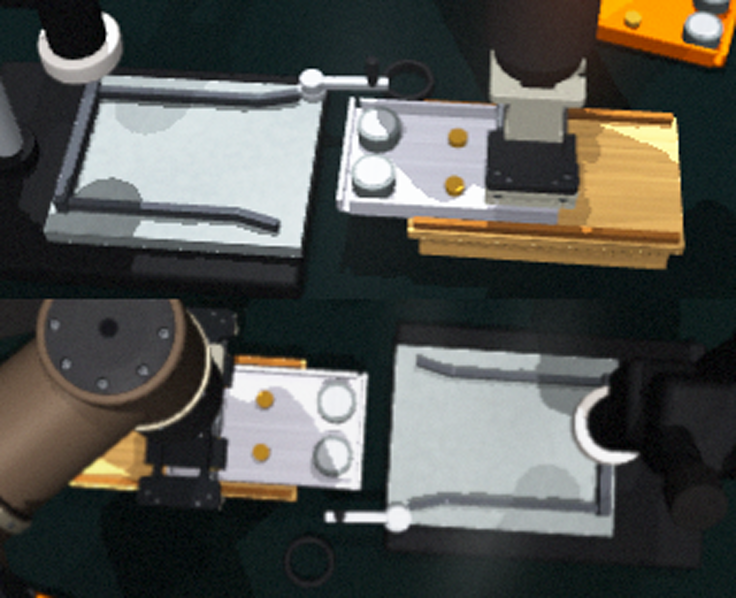

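The tray is overhanging level, held down at the tail, and lines up with the stage mouth. I continue across.

Emit:
{"name": "servo_tool", "arguments": {
  "series": [
    [0.003, 0, 0, 0, 0, 0, 0.5],
    [0.003, 0, 0, 0, 0, 0, 0.5],
    [0.003, 0, 0, 0, 0, 0, 0.5],
    [0.003, 0, 0, 0, 0, 0, 0.5],
    [0.003, 0, 0, 0, 0, 0, 0.5],
    [0.003, 0, 0, 0, 0, 0, 0.5],
    [0.003, 0, 0, 0, 0, 0, 0.5],
    [0.003, 0, 0, 0, 0, 0, 0.5],
    [0.003, 0, 0, 0, 0, 0, 0.5],
    [0.003, 0, 0, 0, 0, 0, 0.5],
    [0.003, 0, 0, 0, 0, 0, 0.5],
    [0.003, 0, 0, 0, 0, 0, 0.5]
  ]
}}

```text
time: 14.2
eef_pos: [0.564, 0.1727, 0.0553]
eef_rot: [-0.675, 0.738, -0.0, 0.0]
wrist_force: [0.4, 1.7, 5.4]
gripper_width: 0.0439
```

Emit:
{"name": "servo_tool", "arguments": {
  "series": [
    [0.003, 0, 0, 0, 0, 0, 0.5],
    [0.003, 0, 0, 0, 0, 0, 0.5],
    [0.003, 0, 0, 0, 0, 0, 0.5],
    [0.003, 0, 0, 0, 0, 0, 0.5],
    [0.003, 0, 0, 0, 0, 0, 0.5],
    [0.003, 0, 0, 0, 0, 0, 0.5],
    [0.003, 0, 0, 0, 0, 0, 0.5]
  ]
}}

```text
time: 14.9
eef_pos: [0.5626, 0.1521, 0.0558]
eef_rot: [-0.675, 0.738, -0.0, 0.001]
wrist_force: [0.1, 2.3, 8.2]
gripper_width: 0.0437
```

```bash
python3 look.py 3
```

```text
14.9 [0.5626 0.1521 0.0558] [0.13 2.28 8.2 ]
```

View pics/l3.png

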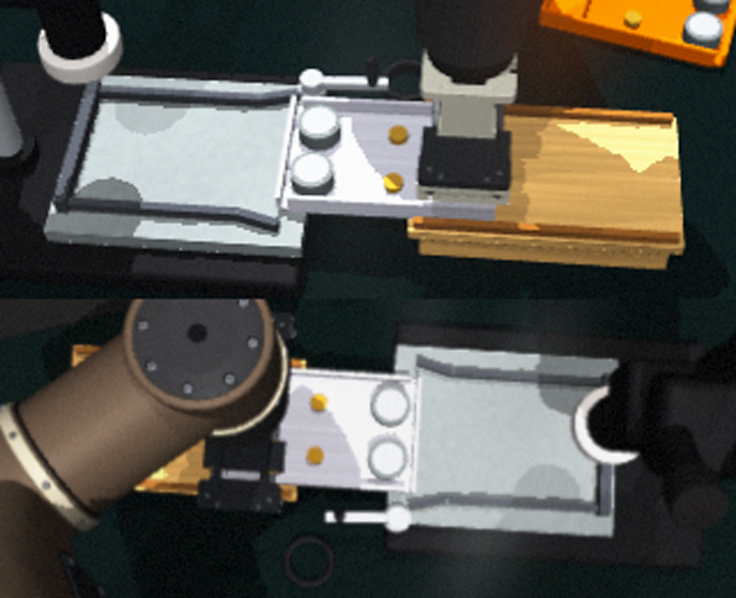

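The nose is about 20 mm onto the stage between the flared fences, past its turned-up part. I ease the press so it settles on the stage.

Emit:
{"name": "servo_tool", "arguments": {
  "series": [
    [0, 0, -0.0004, 0, 0, 0, 0.5],
    [0, 0, -0.0004, 0, 0, 0, 0.5],
    [0, 0, -0.0004, 0, 0, 0, 0.5],
    [0, 0, -0.0004, 0, 0, 0, 0.5],
    [0, 0, 0, 0, 0, 0, 0.5],
    [0, 0, 0, 0, 0, 0, 0.5]
  ]
}}

```text
time: 15.6
eef_pos: [0.5615, 0.1516, 0.0563]
eef_rot: [-0.675, 0.738, 0.0, -0.001]
wrist_force: [0.5, 0.5, 1.9]
gripper_width: 0.0438
```

Emit:
{"name": "servo_tool", "arguments": {
  "series": [
    [0, 0, -0.001, 0, 0, 0, 0.5],
    [0, 0, -0.001, 0, 0, 0, 0.5],
    [0.002, 0, -0.001, 0, 0, 0, 0.5],
    [0.003, 0, 0, 0, 0, 0, 0.5],
    [0.003, 0, 0, 0, 0, 0, 0.5],
    [0.003, 0, 0, 0, 0, 0, 0.5],
    [0.003, 0, 0, 0, 0, 0, 0.5],
    [0.003, 0, 0, 0, 0, 0, 0.5],
    [0.003, 0, 0, 0, 0, 0, 0.5],
    [0.003, 0, 0, 0, 0, 0, 0.5]
  ]
}}

```text
time: 16.6
eef_pos: [0.56, 0.1288, 0.0597]
eef_rot: [-0.675, 0.738, 0.0, -0.0]
wrist_force: [-0.1, 0.6, -0.1]
gripper_width: 0.0441
```

```bash
python3 look.py 4
```

```text
16.6 [0.56   0.1288 0.0597] [-0.09  0.63 -0.12]
```

View pics/l4.png

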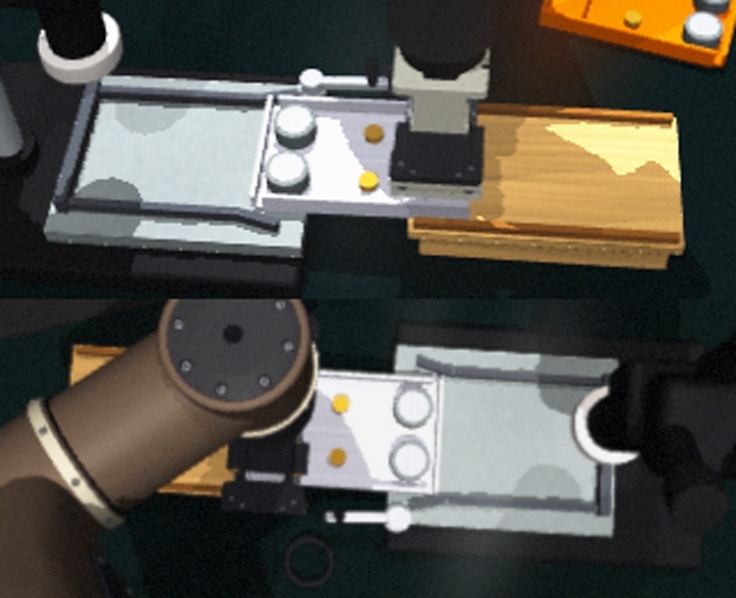

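Emit:
{"name": "servo_tool", "arguments": {
  "series": [
    [0.003, 0, 0, 0, 0, 0, 0.5],
    [0.003, 0, 0, 0, 0, 0, 0.5],
    [0.003, 0, 0, 0, 0, 0, 0.5],
    [0.003, 0, 0, 0, 0, 0, 0.5],
    [0.003, 0, 0, 0, 0, 0, 0.5],
    [0.003, 0, 0, 0, 0, 0, 0.5],
    [0.003, 0, 0, 0, 0, 0, 0.5],
    [0.003, 0, 0, 0, 0, 0, 0.5],
    [0.003, 0, 0, 0, 0, 0, 0.5],
    [0.003, 0, 0, 0, 0, 0, 0.5],
    [0.003, 0, 0, 0, 0, 0, 0.5]
  ]
}}

```text
time: 17.8
eef_pos: [0.5571, 0.096, 0.0597]
eef_rot: [-0.675, 0.738, 0.0, -0.0]
wrist_force: [-0.6, 0.8, -0.4]
gripper_width: 0.0436
```

Emit:
{"name": "servo_tool", "arguments": {
  "series": [
    [0.003, 0, 0, 0, 0, 0, 0.5],
    [0.003, 0, 0, 0, 0, 0, 0.5],
    [0.003, 0, 0, 0, 0, 0, 0.5],
    [0.003, 0, 0, 0, 0, 0, 0.5],
    [0.003, 0, 0, 0, 0, 0, 0.5],
    [0.003, 0, 0, 0, 0, 0, 0.5],
    [0.003, 0, 0, 0, 0, 0, 0.5],
    [0.003, 0, 0, 0, 0, 0, 0.5],
    [0.003, 0, 0, 0, 0, 0, 0.5],
    [0.003, 0, 0, 0, 0, 0, 0.5],
    [0.003, 0, 0, 0, 0, 0, 0.5]
  ]
}}

```text
time: 18.9
eef_pos: [0.5542, 0.0631, 0.0598]
eef_rot: [-0.675, 0.738, -0.0, 0.0]
wrist_force: [0.4, 1.5, 0.1]
gripper_width: 0.0436
```

```bash
python3 look.py 5
```

```text
18.9 [0.5542 0.0631 0.0598] [0.36 1.54 0.07]
```

View pics/l5.png

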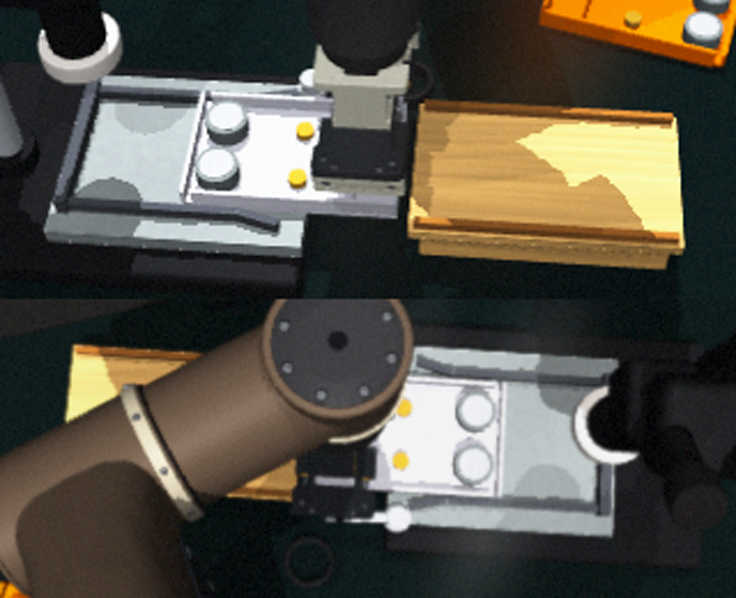

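The tail has left the stand (scene x≈400) and the tray lies level on the stage. Continuing.

Emit:
{"name": "servo_tool", "arguments": {
  "series": [
    [0.003, 0, 0, 0, 0, 0, 0.5],
    [0.003, 0, 0, 0, 0, 0, 0.5],
    [0.003, 0, 0, 0, 0, 0, 0.5],
    [0.003, 0, 0, 0, 0, 0, 0.5],
    [0.003, 0, 0, 0, 0, 0, 0.5],
    [0.003, 0, 0, 0, 0, 0, 0.5],
    [0.003, 0, 0, 0, 0, 0, 0.5],
    [0.003, 0, 0, 0, 0, 0, 0.5],
    [0.003, 0, 0, 0, 0, 0, 0.5],
    [0.003, 0, 0, 0, 0, 0, 0.5],
    [0.003, 0, 0, 0, 0, 0, 0.5]
  ]
}}

```text
time: 20.1
eef_pos: [0.5513, 0.0303, 0.0598]
eef_rot: [-0.675, 0.738, -0.0, 0.0]
wrist_force: [-0.1, 1.0, 0.7]
gripper_width: 0.044
```

Emit:
{"name": "servo_tool", "arguments": {
  "series": [
    [0.003, 0, 0, 0, 0, 0, 0.5],
    [0.003, 0, 0, 0, 0, 0, 0.5],
    [0.003, 0, 0, 0, 0, 0, 0.5],
    [0.003, 0, 0, 0, 0, 0, 0.5],
    [0.003, 0, 0, 0, 0, 0, 0.5],
    [0.003, 0, 0, 0, 0, 0, 0.5],
    [0.003, 0, 0, 0, 0, 0, 0.5],
    [0.003, 0, 0, 0, 0, 0, 0.5],
    [0.003, 0, 0, 0, 0, 0, 0.5],
    [0.003, 0, 0, 0, 0, 0, 0.5],
    [0.003, 0, 0, 0, 0, 0, 0.5]
  ]
}}

```text
time: 21.2
eef_pos: [0.5483, -0.0026, 0.0598]
eef_rot: [-0.675, 0.738, -0.0, 0.0]
wrist_force: [0.3, 1.4, 0.4]
gripper_width: 0.044
```

```bash
python3 look.py 6
```

```text
21.2 [ 0.5483 -0.0026  0.0598] [0.26 1.45 0.4 ]
```

View pics/l6.png

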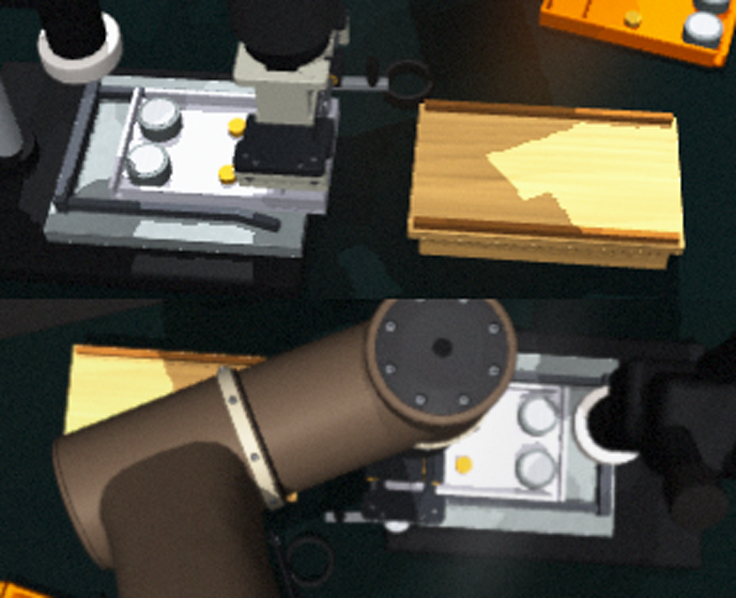

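Emit:
{"name": "servo_tool", "arguments": {
  "series": [
    [0.003, 0, 0, 0, 0, 0, 0.5],
    [0.003, 0, 0, 0, 0, 0, 0.5],
    [0.003, 0, 0, 0, 0, 0, 0.5],
    [0.003, 0, 0, 0, 0, 0, 0.5],
    [0.003, 0, 0, 0, 0, 0, 0.5],
    [0.003, 0, 0, 0, 0, 0, 0.5],
    [0.003, 0, 0, 0, 0, 0, 0.5],
    [0.003, 0, 0, 0, 0, 0, 0.5],
    [0.002, 0, 0, 0, 0, 0, 0.5],
    [0.002, 0, 0, 0, 0, 0, 0.5]
  ]
}}

```text
time: 22.3
eef_pos: [0.5458, -0.0305, 0.0598]
eef_rot: [-0.675, 0.738, -0.0, 0.0]
wrist_force: [-0.1, 1.4, -1.4]
gripper_width: 0.0436
```

Emit:
{"name": "servo_tool", "arguments": {
  "series": [
    [0.001, 0, 0, 0, 0, 0, 0.5],
    [0.001, 0, 0, 0, 0, 0, 0.5],
    [0.001, 0, 0, 0, 0, 0, 0.5],
    [0.001, 0, 0, 0, 0, 0, 0.5]
  ]
}}

```text
time: 22.7
eef_pos: [0.5455, -0.0343, 0.0598]
eef_rot: [-0.675, 0.738, 0.0, 0.0]
wrist_force: [0.4, 0.6, -0.5]
gripper_width: 0.0437
```

Emit:
{"name": "servo_tool", "arguments": {
  "series": [
    [0.001, 0, 0, 0, 0, 0, 0.5],
    [0.001, 0, 0, 0, 0, 0, 0.5],
    [0.001, 0, 0, 0, 0, 0, 0.5]
  ]
}}

```text
time: 23.0
eef_pos: [0.5452, -0.0373, 0.0598]
eef_rot: [-0.675, 0.738, -0.0, 0.0]
wrist_force: [0.8, 1.3, -0.4]
gripper_width: 0.0438
```

Emit:
{"name": "servo_tool", "arguments": {
  "series": [
    [0.001, 0, 0, 0, 0, 0, 0.5],
    [0.001, 0, 0, 0, 0, 0, 0.5]
  ]
}}

```text
time: 23.2
eef_pos: [0.5451, -0.0393, 0.0598]
eef_rot: [-0.675, 0.738, -0.0, 0.0]
wrist_force: [0.5, 1.7, 0.1]
gripper_width: 0.0436
```

Emit:
{"name": "servo_tool", "arguments": {
  "series": [
    [0.001, 0, 0, 0, 0, 0, 0.5],
    [0.001, 0, 0, 0, 0, 0, 0.5]
  ]
}}

```text
time: 23.4
eef_pos: [0.5449, -0.0411, 0.0598]
eef_rot: [-0.675, 0.738, 0.0, 0.0]
wrist_force: [-0.9, 7.5, 1.5]
gripper_width: 0.0432
```

Emit:
{"name": "servo_tool", "arguments": {
  "series": [
    [0.0007, 0, 0, 0, 0, 0, 0.5],
    [0, 0, 0, 0, 0, 0, 0.5],
    [0, 0, 0, 0, 0, 0, 0.5]
  ]
}}

```text
time: 23.7
eef_pos: [0.5449, -0.0411, 0.0598]
eef_rot: [-0.675, 0.738, 0.0, 0.001]
wrist_force: [-0.1, 7.0, -0.0]
gripper_width: 0.0438
```

```bash
python3 look.py 7
```

```text
23.7 [ 0.5449 -0.0411  0.0598] [-0.14  7.05 -0.02]
```

View pics/l7.png

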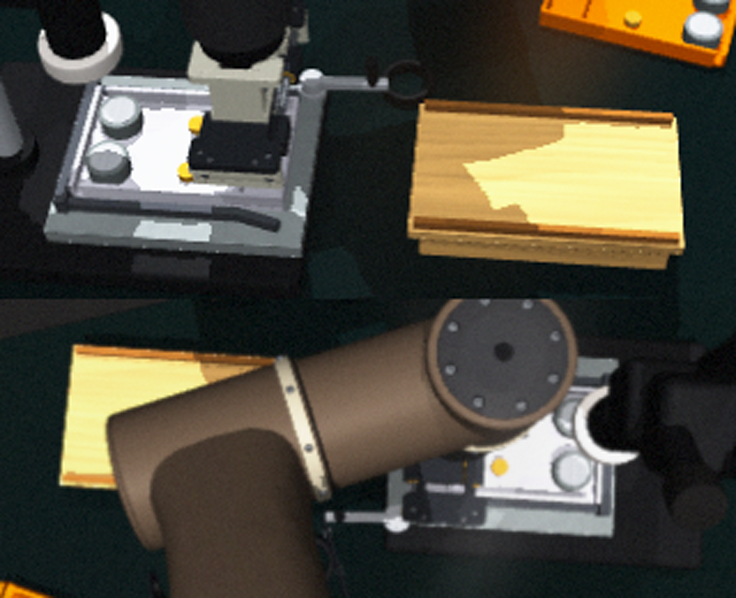

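The tray is home: force rose to 7 N with no further travel, and the trough is at y≈−0.033 as computed. I back off the wall, lift straight out and shut the fingers.

Emit:
{"name": "servo_tool", "arguments": {
  "series": [
    [-0.0015, 0, 0, 0, 0, 0, 0.5],
    [-0.0015, 0, 0, 0, 0, 0, 0.5],
    [-0.0015, 0, -0.001, 0, 0, 0, 0.5],
    [-0.001, 0, -0.005, 0, 0, 0, 0.5],
    [0, 0, -0.015, 0, 0, 0, 0.5],
    [0, 0, -0.025, 0, 0, 0, 0.5],
    [0, 0, -0.025, 0, 0, 0, 0.5],
    [0, 0, 0, 0, 0, 0, 0.3],
    [0, 0, 0, 0, 0, 0, 0]
  ]
}}

```text
time: 24.7
eef_pos: [0.5456, -0.0364, 0.1316]
eef_rot: [-0.675, 0.738, -0.0, 0.001]
wrist_force: [0.3, 0.4, 0.4]
gripper_width: 0.0332
```

Emit:
{"name": "servo_tool", "arguments": {
  "series": [
    [-0.023, 0.03, 0, 0, 0, 0, 0],
    [-0.023, 0.03, 0, 0, 0, 0, 0],
    [-0.023, 0.03, 0, 0, 0, 0, 0],
    [-0.023, 0.03, 0, 0, 0, 0, 0],
    [0, 0, 0, 0, 0, -0.138, 0],
    [0, 0, 0, 0, 0, -0.138, 0],
    [0, 0, 0, 0, 0, -0.138, 0],
    [0, 0, 0, 0, 0, -0.138, 0],
    [0, 0, 0, 0, 0, -0.138, 0],
    [0, 0, 0, 0, 0, -0.138, 0],
    [0, 0, 0, 0, 0, -0.138, 0],
    [0, 0, 0, 0, 0, -0.138, 0]
  ]
}}

```text
time: 25.9
eef_pos: [0.4333, 0.0655, 0.1299]
eef_rot: [0.962, -0.272, -0.001, 0.001]
wrist_force: [0.3, -0.3, 0.9]
gripper_width: 0.0003
```

Emit:
{"name": "servo_tool", "arguments": {
  "series": [
    [0, 0, 0, 0, 0, -0.138, 0],
    [0, 0, 0, 0, 0, -0.138, 0],
    [0, 0, 0, 0, 0, -0.138, 0],
    [0, 0, 0, 0, 0, -0.138, 0],
    [0, 0, 0, 0, 0, 0, 0]
  ]
}}

```text
time: 26.4
eef_pos: [0.4333, 0.0655, 0.13]
eef_rot: [1.0, -0.001, -0.001, 0.0]
wrist_force: [-0.6, -1.0, 0.0]
gripper_width: 0.0006
```

```bash
python3 look.py 8; python3 - <<'E'
from h import *
print(proj("scene",[[.461,.066,.094],[.4335,.066,.13]]),proj("top",[[.461,.066,.094]]))
im=arm.get_image("scene")[205:275,270:350,::-1]
cv2.imwrite("pics/c8.png",cv2.resize(cv2.convertScaleAbs(im,alpha=1.5,beta=25),None,fx=8,fy=8,interpolation=cv2.INTER_CUBIC))
E
```

```text
26.4 [0.4333 0.0655 0.13  ] [-0.58 -1.    0.03]
[[311.45516129 229.47276345]
 [311.01931088 209.28515126]] [[317.1188153  283.47621708]]
```

View pics/l8.png

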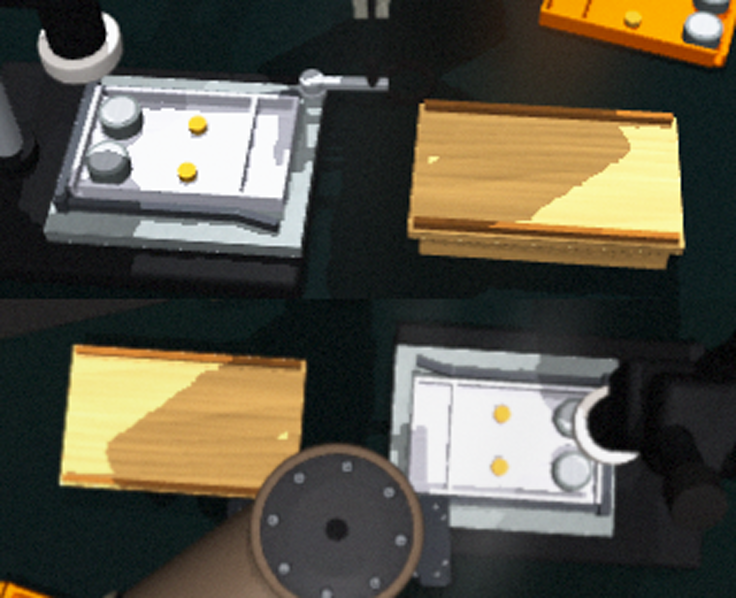

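View pics/c8.png

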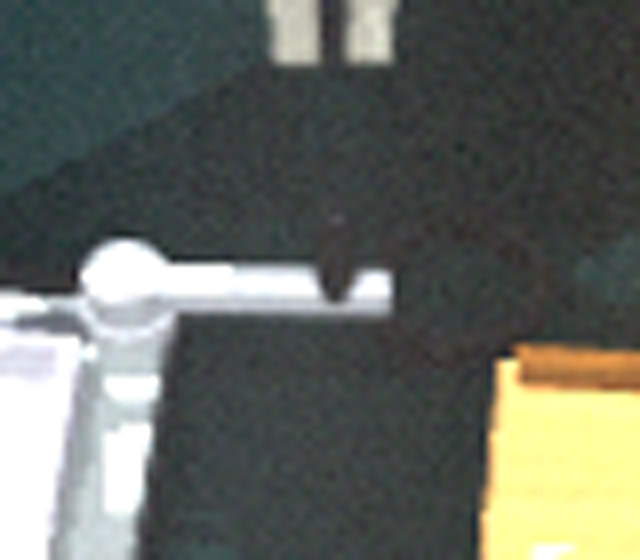

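The tray is home at the stop with nothing disturbed; the post is at scene (312,229), directly in front of the shut fingers. I descend beside it and swing it along its arc.

Emit:
{"name": "servo_tool", "arguments": {
  "series": [
    [0, 0, 0.02, 0, 0, 0, 0],
    [0, 0, 0.02, 0, 0, 0, 0],
    [0, 0, 0.013, 0, 0, 0, 0],
    [0, 0, 0, 0, 0, 0, 0],
    [0.004, 0, 0, 0, 0, 0, 0],
    [0.004, 0, 0, 0, 0, 0, 0],
    [0.003, 0, 0, 0, 0, 0, 0],
    [0, 0, 0, 0, 0, 0, 0]
  ]
}}

```text
time: 27.35
eef_pos: [0.4458, 0.0661, 0.0783]
eef_rot: [1.0, -0.002, 0.001, -0.0]
wrist_force: [-0.0, -0.4, 0.9]
gripper_width: 0.0003
```

Emit:
{"name": "servo_tool", "arguments": {
  "series": [
    [0.0073, -0.0014, 0, 0, 0, 0.12, 0],
    [0.0073, -0.0014, 0, 0, 0, 0.12, 0],
    [0.0073, -0.0014, 0, 0, 0, 0.12, 0],
    [0.0073, -0.0014, 0, 0, 0, 0.12, 0],
    [0, 0, 0, 0, 0, 0, 0]
  ]
}}

```text
time: 27.85
eef_pos: [0.4748, 0.0658, 0.0778]
eef_rot: [0.971, -0.241, -0.0, 0.0]
wrist_force: [-0.6, 0.6, 0.1]
gripper_width: 0.0002
```

```bash
python3 look.py 9
```

```text
27.85 [0.4748 0.0658 0.0778] [-0.59  0.65  0.12]
```

View pics/l9.png

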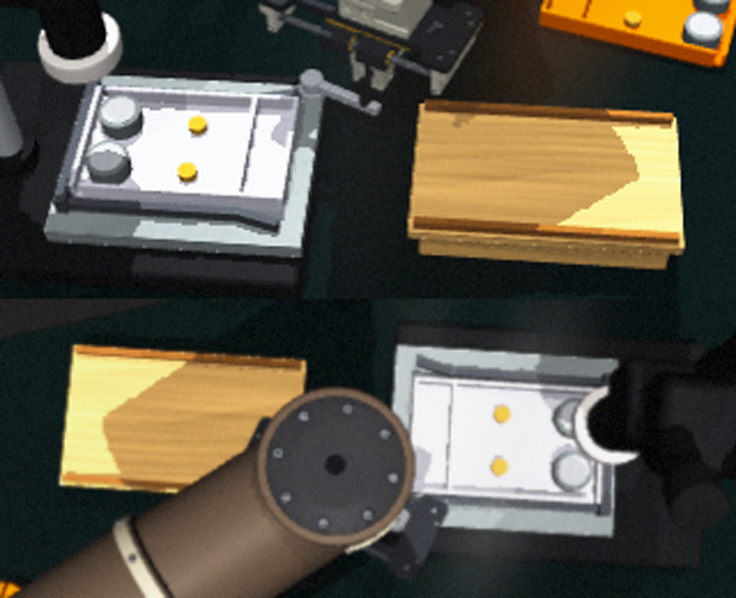

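The catch swings with the fingers (arm now angled, end at scene crop 378,108). I continue along the arc.

Emit:
{"name": "servo_tool", "arguments": {
  "series": [
    [0.0073, -0.0014, 0, 0, 0, 0.12, 0],
    [0.0073, -0.0014, 0, 0, 0, 0.12, 0],
    [0.0073, -0.0014, 0, 0, 0, 0.12, 0],
    [0.0073, -0.0014, 0, 0, 0, 0.12, 0],
    [0.0073, -0.0014, 0, 0, 0, 0.12, 0],
    [0, 0, 0, 0, 0, 0, 0]
  ]
}}

```text
time: 28.55
eef_pos: [0.506, 0.0471, 0.0778]
eef_rot: [0.857, -0.516, 0.0, -0.0]
wrist_force: [-0.7, -0.1, -0.2]
gripper_width: 0.0004
```

Emit:
{"name": "servo_tool", "arguments": {
  "series": [
    [0.0073, -0.0014, 0, 0, 0, 0.12, 0],
    [0.0073, -0.0014, 0, 0, 0, 0.12, 0],
    [0.0073, -0.0014, 0, 0, 0, 0.12, 0],
    [0, 0, 0, 0, 0, 0, 0]
  ]
}}

```text
time: 28.95
eef_pos: [0.5175, 0.0283, 0.0778]
eef_rot: [0.751, -0.66, 0.0, -0.0]
wrist_force: [-0.0, -0.5, -0.5]
gripper_width: 0.0005
```

```bash
python3 look.py 10
```

```text
28.95 [0.5175 0.0283 0.0778] [-0.05 -0.47 -0.53]
```

View pics/l10.png

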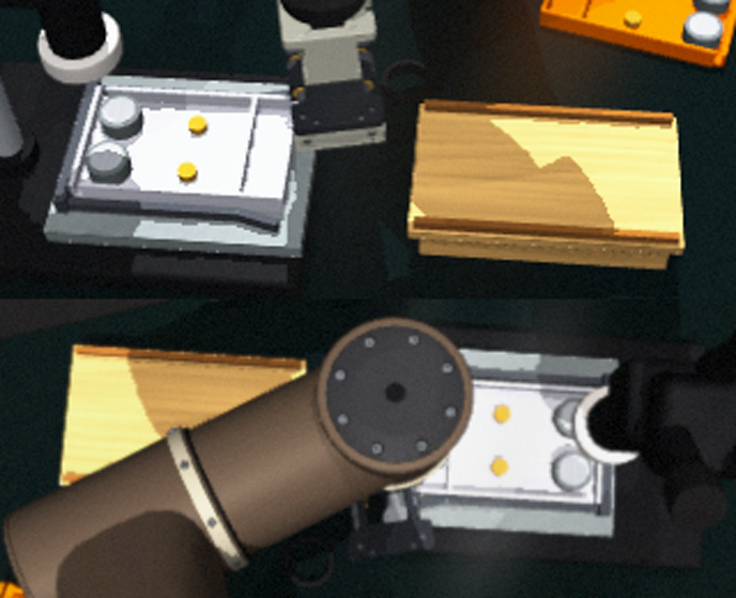

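Emit:
{"name": "servo_tool", "arguments": {
  "series": [
    [0.0055, -0.001, 0, 0, 0, 0.1, 0],
    [0.0055, -0.001, 0, 0, 0, 0.1, 0],
    [0, 0, 0, 0, 0, 0, 0]
  ]
}}

```text
time: 29.35
eef_pos: [0.5206, 0.0179, 0.0779]
eef_rot: [-0.682, 0.731, -0.0, 0.0]
wrist_force: [0.0, 0.1, 0.0]
gripper_width: 0.0005
```

Emit:
{"name": "servo_tool", "arguments": {
  "series": [
    [0.001, 0, 0, 0, 0, 0, 0],
    [0.001, 0, 0, 0, 0, 0, 0],
    [0, 0, 0, 0, 0, 0, 0]
  ]
}}

```text
time: 29.65
eef_pos: [0.5205, 0.0159, 0.0779]
eef_rot: [-0.682, 0.732, -0.0, 0.0]
wrist_force: [1.9, 0.8, 0.5]
gripper_width: 0.0002
```

Emit:
{"name": "servo_tool", "arguments": {
  "series": [
    [0.001, 0, 0, 0, 0, 0, 0],
    [0.001, 0, 0, 0, 0, 0, 0],
    [0, 0, 0, 0, 0, 0, 0]
  ]
}}

```text
time: 29.95
eef_pos: [0.5206, 0.0145, 0.0779]
eef_rot: [-0.681, 0.732, 0.0, 0.001]
wrist_force: [0.1, 4.5, 1.4]
gripper_width: 0.0005
```

Emit:
{"name": "servo_tool", "arguments": {
  "series": [
    [0.001, 0, 0, 0, 0, 0, 0],
    [0, 0, 0, 0, 0, 0, 0]
  ]
}}

```text
time: 30.15
eef_pos: [0.5206, 0.0143, 0.0779]
eef_rot: [-0.681, 0.732, 0.0, 0.001]
wrist_force: [-0.6, 10.6, 1.1]
gripper_width: 0.0004
```

Emit:
{"name": "servo_tool", "arguments": {
  "series": [
    [0.001, 0, 0, 0, 0, 0, 0],
    [0, 0, 0, 0, 0, 0, 0]
  ]
}}

```text
time: 30.35
eef_pos: [0.5207, 0.014, 0.0779]
eef_rot: [-0.681, 0.732, 0.001, 0.002]
wrist_force: [-1.3, 14.8, 0.0]
gripper_width: 0.0003
```

Hard stop reached: 15 N with no travel. I back off and clear the view.

Emit:
{"name": "servo_tool", "arguments": {
  "series": [
    [-0.004, 0, 0, 0, 0, 0, 0],
    [-0.008, 0, 0, 0, 0, 0, 0],
    [-0.01, 0, -0.01, 0, 0, 0, 0],
    [-0.02, 0.01, -0.03, 0, 0, 0, 0],
    [-0.03, 0.02, -0.04, 0, 0, 0, 0],
    [-0.04, 0.02, -0.04, 0, 0, 0, 0],
    [-0.04, 0.02, -0.04, 0, 0, 0, 0],
    [-0.045, 0.01, 0, 0, 0, 0, 0],
    [-0.045, 0, 0, 0, 0, 0, 0],
    [0, 0, 0, 0, 0, 0, 0]
  ]
}}

```text
time: 31.35
eef_pos: [0.4649, 0.2473, 0.2225]
eef_rot: [-0.682, 0.731, -0.0, 0.001]
wrist_force: [-0.2, -0.3, -0.8]
gripper_width: 0.0004
```

```bash
python3 look.py 11; python3 - <<'E'
from h import *
im=arm.get_image("scene"); cv2.imwrite("pics/full11.png",im[:,:,::-1]); t=arm.get_image("top"); cv2.imwrite("pics/ft11.png",t[:,:,::-1])
a=cv2.resize(im[225:320,165:310,::-1],None,fx=5,fy=5,interpolation=cv2.INTER_CUBIC);cv2.imwrite("pics/s11.png",a)
a=cv2.resize(t[200:310,320:460,::-1],None,fx=5,fy=5,interpolation=cv2.INTER_CUBIC);cv2.imwrite("pics/t11.png",a)
E
```

```text
31.35 [0.4649 0.2473 0.2225] [-0.19 -0.33 -0.75]
```

View pics/s11.png

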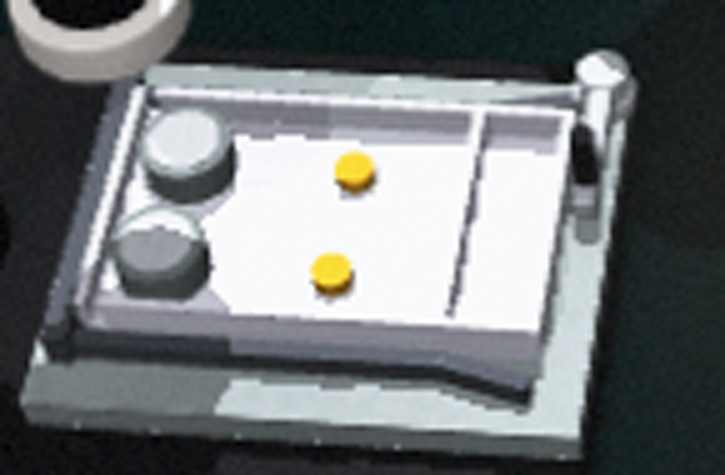

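View pics/t11.png

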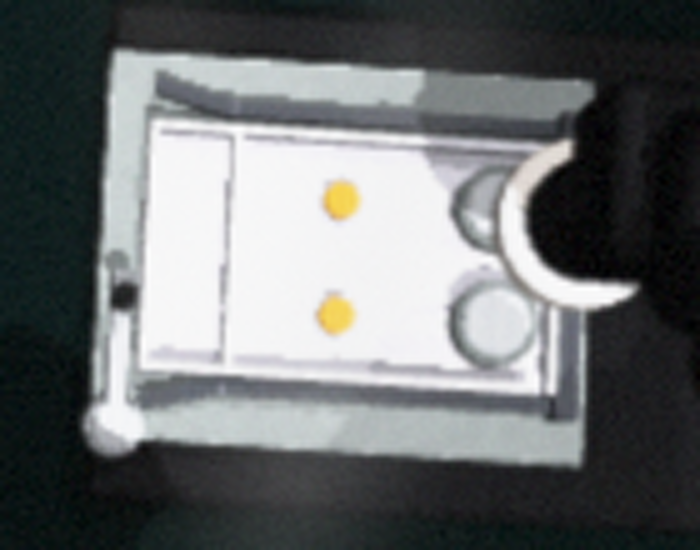

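View pics/full11.png

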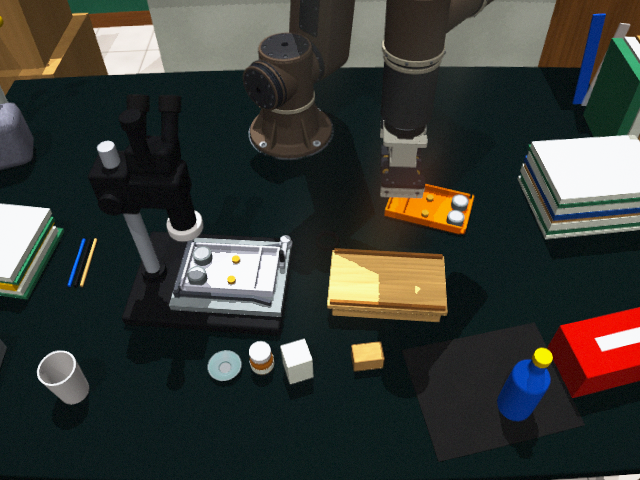

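The catch lies across behind the tray (post at top crop 123,293) and the nose edge meets the stop bar. The lens ring is in shadow, so I check it, the tray pose and the bystanders by number.

```bash
python3 - <<'E'
from h import *
im=cv2.imread("pics/full11.png")[200:290,270:390]; t=cv2.imread("pics/ft11.png")[250:340,270:390]
g=lambda a:cv2.resize(cv2.convertScaleAbs(a,alpha=4,beta=10),None,fx=3.2,fy=3.2,interpolation=cv2.INTER_CUBIC)
cv2.imwrite("pics/ring.png",np.hstack([g(im),g(t)]))
S=(165,225);T=(320,200)
obs=[("scene",p,l) for p,l in zip(crop(S,[(575,113),(538,330)]),[(-.06,.1,.07),(.06,.1,.07)])]
obs+=[("top",p,l) for p,l in zip(crop(T,[(150,115),(140,372)]),[(.06,.1,.07),(-.06,.1,.07)])]
x,r=fit(obs,(.54,-.11,-.09)); print("tray",x.round(4),r.round(1))
for c in("scene","top"):
    for n in("lens_ring","carton","small_carton","dish","jar","catch_post"):
        for d in arm.boxes_of(c,n)[:2]: print(c,n,round(d["p"],2),towl(c,d["xyz"]).round(3))
a=at_z("top",crop(T,[(112,425),(123,293),(119,258)]),.065); print("catch pts",a.round(4)); 
E
```

```text
tray [ 0.5383 -0.1106 -0.082 ] [-0.3 -1.4  0.2 -0.5  0.2 -0.2 -0.3 -1.7]
scene lens_ring 0.7 [ 0.537 -0.111  0.053]
scene lens_ring 0.69 [0.426 0.1   0.012]
scene carton 0.63 [0.77  0.039 0.07 ]
scene small_carton 0.97 [0.744 0.173 0.036]
scene dish 0.86 [ 0.745 -0.114  0.013]
scene dish 0.2 [ 0.752 -0.035  0.057]
scene jar 0.93 [ 0.752 -0.034  0.052]
scene jar 0.19 [ 0.536 -0.109  0.052]
scene catch_post 0.66 [ 0.757 -0.032  0.057]
scene catch_post 0.62 [ 0.539 -0.109  0.053]
top lens_ring 0.74 [0.416 0.097 0.017]
top carton 0.95 [0.745 0.037 0.072]
top dish 0.78 [ 0.751 -0.108  0.014]
top dish 0.35 [0.727 0.174 0.042]
top jar 0.94 [ 0.731 -0.037  0.06 ]
top jar 0.36 [ 0.752 -0.107  0.014]
top catch_post 0.67 [ 0.483 -0.002  0.065]
top catch_post 0.48 [ 0.532 -0.103  0.052]
catch pts [[ 0.4581  0.0072  0.065 ]
 [ 0.5208 -0.      0.065 ]
 [ 0.5377  0.0013  0.065 ]]
```

View pics/ring.png

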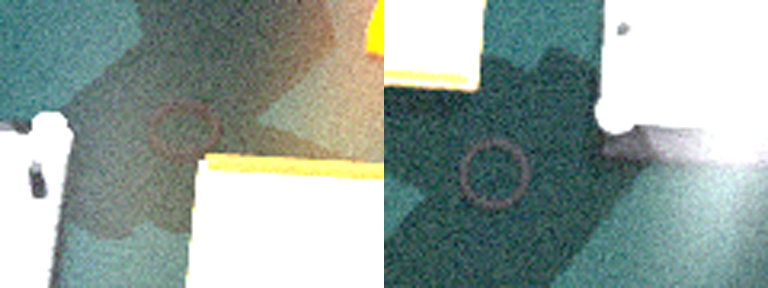

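All of it agrees: tray at (0.538, −0.111), lens ring and cartons where they were, and the catch's direction ≈ −0.07 rad in the world (microscope yaw −0.08 to −0.09), so it is closed.

```bash
python3 -c "
from plant import arm
print(arm.hand_in(), arm.read_state()['time'])"
```

```text
the job is handed in; nothing more can be done
the job is handed in; nothing more can be done
```

The tray is home against the stop under the lens, the catch is closed behind it, and the job is handed in at about 32 s of the 69 s allowed.

**Slide:** I set the fingertips in the trough and pressed the tail at about 4–6 N, a little over the suggested 5 N. The reading rose to 8 N just before the nose settled onto the stage. Once the nose bore on the stage I released the press and pushed only on the trough's front wall, with about 1–2 N. At the stop the force rose to 7 N with no further travel.

**Catch:** I swung it by its post along its arc until it hit its stop. It read 15 N with no movement.

**Last checks:**
- **Tray:** It measures at (0.538, −0.111), within about 1 mm of the computed home, and its nose edge meets the stop in both pictures.
- **Catch:** It lies about 0.01–0.02 rad from the microscope's x axis, which is within measuring error of closed.
- **Bystanders:** All five are where they were.
- **Robot:** It was clear of everything at hand-in.

**Disagreements:** The two cameras differ by about 4 mm in x. The networks sometimes named the tray or the jar as the lens ring or the catch post, and I discounted these against the pictures. The final catch push ended about 2 mm beyond the computed spot, also within the calibration error.

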